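# Slide a well plate home under the nest's spring clip

## Task

Slide the well plate home in its nest: press down the long thumb bar of the spring clip with one fingertip and keep it down while the other fingertip pushes the plate under the clip's raised foot, right up against the end stop. Then let go, so that the clip closes on the plate, and leave. Only press and push: do not lift or tip the plate, and do not disturb the other things on the worktop.

Things in the scene. Friction and masses are not known exactly. Their poses are not given: they have to be found in the camera images.
- well_plate: Flat white 96-well plate, 86 (x) x 128 (y) x 14 mm (z), about 60 g, loose. Origin at the centre of its underside. It lies on the nest's deck between the side guides (1.5 mm play each side), long side along the nest's y, 30 to 42 mm short of home, its leading (+y) edge 3 to 15 mm short of the clip's foot.
- nest: Fixed plate nest: aluminium deck, top 12 mm over the worktop, x -58 to 50, y -112 to 97 mm. Origin at worktop height on the channel's centre line; z up. The plate is pushed along +y; the -y end is open to a fingertip behind the plate. Side guides, inner faces at x = -44.5 and 44.5 mm, rise 6 mm over the deck. The clip and its thumb bar lie along the -x (robot's) side.
- home (a point): Point on the deck, nest frame (0, 25, 12) mm, axes as the nest's, where the plate's origin lies when the plate touches the end stop. The stop's face is at nest y = 89 mm, 12 mm high over the deck, 80 mm wide. With the plate home its rear edge is at nest y = -39 mm.
- clip (a joint): Angle of the spring clip, a steel rocker on an 8 mm hinge tube along y at nest x -53, z 20 mm. 0 = closed with no plate; 0.42 rad = thumb bar fully down, a hard stop. Pressing the bar raises the foot; the spring shuts it. Needs 4 N at first, 9 N at the end. The plate is blocked by the foot below 0.11 rad, passes from 0.14 rad; the foot resting on the plate reads about 0.11.
- thumb_bar (a point): Middle of the top line of the clip's thumb bar, a round steel bar 12 mm thick along y, nest y -112 to -36, x = -75 mm. Its top is 26 mm over the worktop at rest, 17 fully down, 18 at 0.37 rad (plate top 26, deck 12). A fingertip may slide along it, so two tips at one height can press it and push the plate's rear edge together. Pushing up to 30 mm off the centre line is fine.
- clip_foot (a point): Underside of the clip's foot, 18 mm long (nest y 62 to 80 mm), at nest x = -13 mm: 22 mm over the worktop when closed, 36 mm at 0.37 rad. Released, it presses the plate down with about 3 N. The arm that carries it reaches 33 mm over the worktop at rest, 49 mm when open.
- petri_0: Bystander: round closed white petri dish, 92 mm across, 15 mm high; loose, to be left where it is. Origin at its underside.
- marker_b: Bystander: white marker pen, 118 mm long, 10 mm thick, lying; loose, to be left where it is. Origin at its underside.
- usb_stick: Bystander: memory stick, 54 x 17 x 8 mm, lying; loose, to be left where it is. Origin at its underside.
- rack_white: Bystander: white tube rack, 124 x 77 x 29 mm; loose, to be left where it is. Origin at its underside.
- timer: Bystander: bench timer, 59 x 68 x 24 mm; loose, to be left where it is. Origin at its underside.
- reagent_c: Bystander: white reagent bottle with a blue cap, 52 mm across, 106 mm high; loose, to be left where it is. Origin at its underside.
- tape_roll: Bystander: roll of beige tape, 76 mm across, 16 mm high, lying flat; loose, to be left where it is. Origin at its underside.
- tip_box_blue: Bystander: pipette tip box with a blue lower half, 88 x 122 x 72 mm; loose, to be left where it is. Origin at its underside.

How it is judged (in metres and radians):
On the way, in this order (a step that is already met when the one before it is completed fails the run):
1. the fingers press the clip open while the plate is still outside, short of the foot (value of joint clip above 0.17 rad and contact force between the fingers and clip above 0.5 N and y of well_plate in the frame of home below -0.026 m), for 0.1 s.
2. the plate is home against the stop while the fingers still hold the clip open (y of well_plate in the frame of home between -0.003 and 0.003 m and x of well_plate in the frame of home between -0.004 and 0.004 m and value of joint clip above 0.15 rad and contact force between the fingers and clip above 0.5 N), for 0.1 s.
At the end, for the whole second after the job is handed in: The plate lies flat on the deck within 3 mm of the end stop and 4 mm of the centre line, at rest, and the released clip presses on it (y of well_plate in the frame of home between -0.003 and 0.003 m and x of well_plate in the frame of home between -0.004 and 0.004 m and height (world z) of well_plate below 0.016 m and angle between well_plate's own z axis and vertical below 0.05 rad and value of joint clip between 0.06 and 0.15 rad and contact force between clip and well_plate above 0.5 N and linear speed of well_plate below 0.01 m/s); the robot touches nothing.
It fails at once if the plate is lifted more than 10 mm off the deck (height (world z) of well_plate above 0.022 m).
It fails at once if the plate is tipped by more than 0.2 rad (angle between well_plate's own z axis and vertical above 0.2 rad).
It fails at once if a bystander is moved by more than 20 mm (distance of any of petri_0, marker_b, usb_stick, rack_white, timer, reagent_c, tape_roll, tip_box_blue from where it was at the start of the episode above 0.02 m).
It also fails if it takes over 35 s, if anything falls off the work surface, if the arm or the gripper's body presses on something with over 40 N, if the wrist force passes 120 N, or if a joint passes its speed limit or range.

## Robot

A 7-joint arm with a two-finger parallel gripper is mounted at the origin on a cart in front of the work surface, level with it; the furniture and walls round the work are solid. World frame = base frame: x ahead of the robot, y to its left, z up, the work surface at z = 0. Lengths are in mm, angles in rad, forces in N, time in s.
With the tool pointing down it reaches from about 400 to 875 mm from the base axis. Payload 4.4 kg.
Tool frame: the origin (TCP) lies where the fingers leave the gripper's body, on its centre line; the fingertips stand 73 mm ahead of it and the grasp point (between the pads) lies 54 mm ahead of it; z points along the fingers, y is the line along which they close (so a half turn about z gives the same grasp; the last joint's range is limited). The gripper opens to 85 mm and grips with 20 to 120 N. Pads are 22 mm wide; open, the fingers measure 114 mm over their backs; the gripper's body (76 mm by 85 mm) begins 54 mm behind the grasp point. The pads swing forward as they close: fully open they stand 13 mm farther back than shut.
Start: joints at [-1.273, 0.628, 0.038, 1.517, -0.027, 0.996, -0.02], TCP at [231.268, 607.48, 303.913] pointing down, gripper open.
Joint ranges: [-3.06, 3.06], [-0.37, 2.12], [-1.25, 1.32], [0.18, 2.47], [-1.1, 4.24], [0.23, 1.98], [-2.94, 2.94]. Speed limits (rad/s): [2.57, 2.57, 3.14, 3.14, 3.14, 3.14, 3.14].

## Interface

Orientations are given as [roll, pitch, yaw] about the fixed x, y, z axes, in that order (R = Rz(yaw) Ry(pitch) Rx(roll)).
In Python, from cell import ctrl gives the robot as it stands.
- The arm moves only by the tool send_rows, never from a script. Its argument "rows" is a list that holds one entry, the list of rows, each a list of 6 numbers: the shift along the tool's x, y, z in cm, then the turn, a rotation vector about the tool's x, y, z in rad. In form: [[[tx, ty, tz, wx, wy, wz], ...]]. A call has 1 to 10 rows; each row is the pose to reach, as a shift and turn from the pose commanded when the call began, along the tool's axes at that moment; what a row does not reach only later rows make up. A row lasts 1/10 s, in which the tool goes at most 50 mm and 8.59 degrees, less where a joint would pass 70% of its speed; a pose out of reach is approached as far as the arm can. A call with a gripper value outside its range is refused whole. "grip" is the closure in counts, from 0 (fully open) to 255 (shut), set as the call begins (left out, the last holds). The fingers move at their own pace and stop on an object; the grip force is fixed at half the most. Time passes only in rows, so rows that repeat a pose let the fingers close. It gives the time, the measured TCP pose, the force, the opening and the grip force at its end, in the units of the state.
- ctrl.read_state(): the state, without advancing time (a new reading comes with each control period).
- ctrl.get_image(name): name is "side" or "top" or "wrist"; returns a dict with "pixels" (480x640x3 uint8, red, green, blue), "fx", "fy", "cx", "cy" (pixels), "D" ([k1, k2, p1, p2, k3] as OpenCV has them; the pictures are not rectified), "extrinsics" (4x4, takes a point from camera to world coordinates); the wrist camera has in their place "mount" (4x4, takes a point from camera to tool coordinates, whose origin is the TCP and whose axes are the flange's). Camera axes: x right, y up, looking along -z (the intrinsics and any distortion apply to the point x, -y, -z); pixel columns grow to the right and rows downward; lengths in mm; the calibration is good to about 2 mm. A picture is of the moment at which its call begins: read the wrist's pose just before it. There is no depth.
- ctrl.finish_job(): hands the job in; it is judged then, once.
The state is a dict: "clock": time; "qpos": joint angles; "qd": joint speeds; "tau": joint torques, N m; "eef_pos": TCP position; "tool_rot": TCP orientation; "force": force on the tool from outside, world axes, zero at the start; "torque": the same for the moment, N m; "width": finger opening in mm; "gripper_force": force on a finger pad.
Only numpy, scipy, OpenCV 4.12 (cv2) and the standard library are available. Lean on these libraries where they do the work, as an engineer would, in place of code of your own. Each camera call takes 0.05 s, during which the arm holds its last target. There are 200 camera calls.

## Working session

There is one attempt and no reset: what is moved stays moved. The work goes in short steps, Python scripts to look and compute and a tool call to move; the robot and the scene stay as the last step left them, time stands still between calls to the robot, and variables do not carry over. Pictures are saved under pics/ and viewed, at most 10 in all, crops included, and the job is handed in when it is done.

Besides the shell and the picture viewer there is one more tool, called in YAML: its name, and indented under it one key for each argument. send_rows: Moves the arm, as the interface text tells. Its arguments: {"type":"object","properties":{"rows":{"type":"array","items":{"type":"array","items":{"type":"array","items":{"type":"number"}}}},"grip":{"type":"number"}},"required":["rows"]}

```bash
mkdir -p pics
python3 - <<'E'
from cell import ctrl
import cv2
s=ctrl.read_state();print(s)
for n in("top","side"):
    d=ctrl.get_image(n);cv2.imwrite(f"pics/{n}0.png",d["pixels"][:,:,::-1])
    print(n,{k:(v.tolist() if hasattr(v,'tolist') else v) for k,v in d.items() if k!="pixels"})
E
```

```text
{'clock': 0.0, 'qpos': array([-1.27281672,  0.62934208,  0.03844408,  1.51839478, -0.02702282,
        0.99629185, -0.02001498]), 'qd': array([-6.69685801e-04,  4.39353499e-04,  6.88290599e-04,  1.37731645e-03,
        1.72040900e-04,  1.39746560e-03,  7.58284573e-05]), 'tau': array([-4.56066446e-04, -5.63412380e+01,  1.22609474e+00, -1.93442738e+01,
        1.10578258e-02,  1.06927310e-02, -2.70627305e-05]), 'eef_pos': array([231.06646212, 607.00950157, 302.9830517 ]), 'tool_rot': array([-3.13967448e+00,  7.83011080e-06,  2.77778332e+00]), 'force': array([0.28209211, 0.47376664, 0.09691477]), 'torque': array([0.03340127, 0.0055634 , 0.02182846]), 'gripper_force': 0.0, 'width': 85.80418025949048}
top {'fx': 488.3807331885143, 'fy': 488.3807331885143, 'cx': 314.2487736599102, 'cy': 241.5380472129842, 'D': [-0.06575344895337047, 0.0, 0.0, 0.0, 0.0], 'extrinsics': [[0.0017704388223865118, 0.9946321011487582, -0.10345940706761386, 315.7562580328746], [-0.9999032238351091, 0.0003331441400659315, -0.013907982568926402, -86.74373753086714], [-0.013798859030072304, 0.10347401789525706, 0.9945364342798508, 1557.9215736024673], [0.0, 0.0, 0.0, 1.0]]}
side {'fx': 568.454882749733, 'fy': 568.454882749733, 'cx': 316.20688537943073, 'cy': 244.14918110539153, 'D': [-0.17365386521549478, 0.0, 0.0, 0.0, 0.0], 'extrinsics': [[0.9998904107932274, -0.0016815481497502562, -0.01470846013595341, 451.30332171271624], [-0.012765544069990448, 0.4052082593621184, -0.9141352785169815, -1598.4991445037326], [0.007497152015798438, 0.9142228606529931, 0.40514238703338573, 719.6254876918025], [0.0, 0.0, 0.0, 1.0]]}
```

View pics/top0.png

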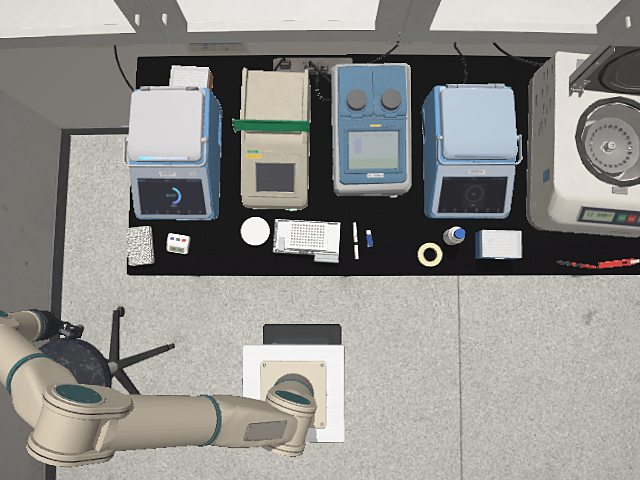

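View pics/side0.png

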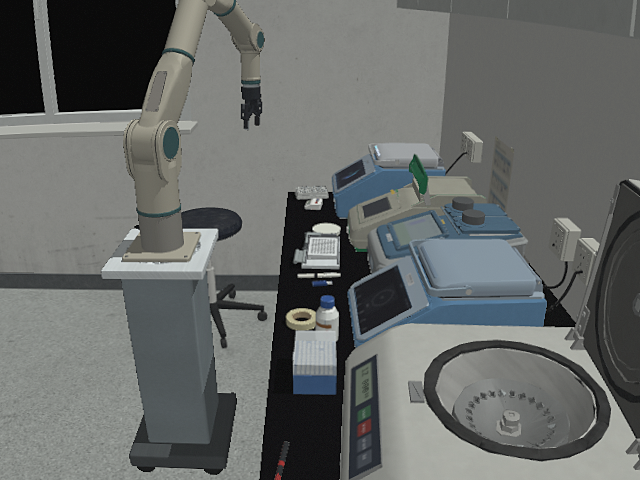

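The top view shows the nest at px (275–340, 219–262), with the thumb bar at lower right (314–340, 256–262). The pen and USB stick are at (355, 240) and (369, 238). The side view shows the nest at (295–342, 233–268). Next I'll enlarge both.

```bash
cat > h.py <<'E'
import numpy as np,cv2
from cell import ctrl
from scipy.spatial.transform import Rotation as R
def pose(s):
    T=np.eye(4);T[:3,:3]=R.from_euler('xyz',s["tool_rot"]).as_matrix();T[:3,3]=s["eef_pos"];return T
def snap(n):
    s=ctrl.read_state();d=ctrl.get_image(n)
    d["T"]=pose(s)@np.array(d["mount"]) if "mount" in d else np.array(d["extrinsics"]);return d
def K(d): return np.array([[d["fx"],0,d["cx"]],[0,d["fy"],d["cy"]],[0,0,1.]])
def cast(d,uv,z):
    p=cv2.undistortPoints(np.array(uv,float).reshape(-1,1,2),K(d),np.array(d["D"])).reshape(-1,2)
    r=np.c_[p[:,0],-p[:,1],-np.ones(len(p))]@d["T"][:3,:3].T;c=d["T"][:3,3]
    return c+r*((z-c[2])/r[:,2])[:,None]
def proj(d,P):
    q=(np.atleast_2d(P)-d["T"][:3,3])@d["T"][:3,:3];q=q*[1,-1,-1]
    return cv2.projectPoints(q,np.zeros(3),np.zeros(3),K(d),np.array(d["D"]))[0].reshape(-1,2)
E
python3 - <<'E'
from h import *
d=snap("top");c=d["pixels"][205:275,230:385,::-1]
a=cv2.resize(c,None,fx=5,fy=5,interpolation=cv2.INTER_CUBIC);cv2.imwrite("pics/tc.png",a)
print(cast(d,[[275,219],[340,223],[339,262],[325,259],[355,222],[355,258]],20).round())
w=snap("wrist");print(w["mount"],w["fx"],w["D"])
E
```

```text
[[ 548.   60.   20.]
 [ 535. -147.   20.]
 [ 411. -143.   20.]
 [ 420.  -99.   20.]
 [ 538. -195.   20.]
 [ 424. -194.   20.]]
[[ 6.53568800e-04  9.59851264e-01  2.80508689e-01  7.15220147e+01]
 [ 9.99999726e-01 -5.30176524e-04 -5.15770171e-04 -6.18470336e-01]
 [-3.46343528e-04  2.80508950e-01 -9.59851347e-01 -7.00121235e+01]
 [ 0.00000000e+00  0.00000000e+00  0.00000000e+00  1.00000000e+00]] 369.93805962893174 [-0.05904454  0.          0.          0.          0.        ]
```

View pics/tc.png

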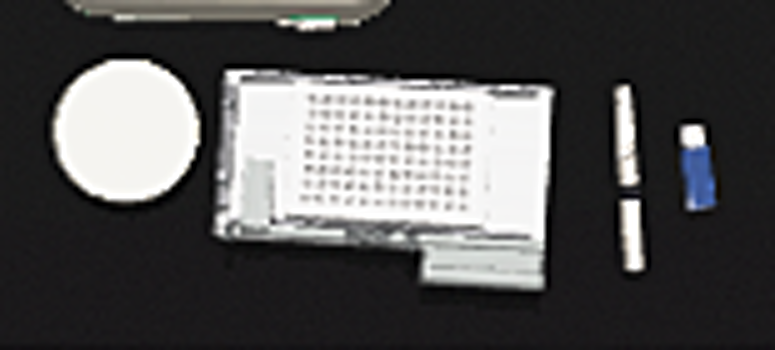

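The crop shows the deck's far edge running from (225, 70) to (553, 86) and the thumb bar at (420–545, 240–290). The plate's wells start at about (305, 95). I'll move the wrist camera over the nest, in two calls.

send_rows:
  rows:
    - [[-3.3,-3.6,0,0,0,0.1],[-6.6,-7.2,0,0,0,0.2],[-9.9,-10.8,0,0,0,0.3],[-13.2,-14.4,0,0,0,0.4],[-16.5,-18,0,0,0,0.5],[-19.8,-21.6,0,0,0,0.6],[-23.1,-25.2,0,0,0,0.7],[-26.4,-28.8,0,0,0,0.8],[-29.7,-32.4,0,0,0,0.9],[-33,-36,0,0,0,1.0]]

```text
clock: 1.2
eef_pos: [411.9, 151.8, 304.1]
tool_rot: [3.141, -0.0, 1.774]
force: [1.3, -0.5, 0.2]
width: 85.2
gripper_force: 0.0
```

```bash
cat >> h.py <<'E'
def delta(p,yaw):
    s=ctrl.read_state();T=pose(s);t=T[:3,:3].T@(np.array(p)-T[:3,3])/10
    w=(R.from_matrix(T[:3,:3].T)*R.from_euler('xyz',[np.pi,0,yaw])).as_rotvec()
    print("t",s["clock"],"pos",s["eef_pos"].round(1),s["tool_rot"].round(3),"F",s["force"].round(1),"w",round(s["width"],1),"->",t.round(2),w.round(3))
E
python3 -c "
from h import *
delta([487,-30,250],1.508);print(ctrl.read_state()['qpos'])"
```

```text
t 1.2 pos [411.9 151.8 304.1] [ 3.141 -0.     1.774] F [ 1.3 -0.5  0.2] w 85.2 -> [-19.33   3.68   5.41] [ 0.001 -0.     0.266]
[-0.68689091  0.34792051  0.35833164  2.08261992 -0.17890286  0.73890535
 -0.01229223]
```

send_rows:
  rows:
    - [[-4,0.7,1,0,0,0.05],[-8,1.5,2,0,0,0.1],[-12,2.3,3.3,0,0,0.16],[-16,3,4.5,0,0,0.22],[-19.3,3.7,5.4,0,0,0.266],[-19.3,3.7,5.4,0,0,0.266],[-19.3,3.7,5.4,0,0,0.266]]

```text
clock: 1.9
eef_pos: [487.2, -28.2, 249.6]
tool_rot: [-3.14, -0.0, 1.51]
force: [-1.0, 0.5, -0.7]
width: 85.6
gripper_force: 0.0
```

Run:
```python
from h import *
delta([487,-30,250],1.508);print(ctrl.read_state()['qpos'].round(2))
d=snap("wrist");cv2.imwrite("pics/w1.png",d["pixels"][:,:,::-1])
np.save("w1.npy",d,allow_pickle=True)
```

```text
t 1.9 pos [487.2 -28.2 249.6] [-3.14 -0.    1.51] F [-1.   0.5 -0.7] w 85.6 -> [-0.18 -0.01 -0.04] [-0.001 -0.     0.002]
[-0.27  0.51  0.39  2.02 -0.3   0.66  0.25]
```

View pics/w1.png

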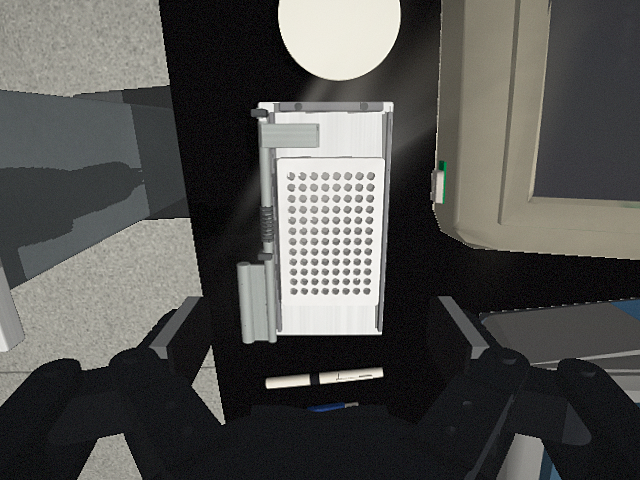

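The picture shows the plate top spanning cols 278–384 and rows 158–305. The deck's rear edge is at row ~335, the thumb bar is at cols 238–252 and rows 263–343, and the foot is at (262–319, 123–148). I'll enlarge it to get accurate corners.

Run:
```python
from h import *
d=np.load("w1.npy",allow_pickle=True).item()
c=d["pixels"][250:350,225:400,::-1]
cv2.imwrite("pics/w1c.png",cv2.resize(c,None,fx=4.5,fy=4.5,interpolation=cv2.INTER_CUBIC))
g=cv2.cvtColor(d["pixels"],cv2.COLOR_RGB2GRAY)
print("row300",g[300,232:285]);print("col330",g[295:345,330]);print("col330top",g[95:165,330])
```

```text
row300 [ 20  15  19  20  20  22  16  68 125 140 154 165 175 180 185 184 179 166
 164 154 158 168 170 172 169 165 169 173 171 173 170 167 167 168 133 123
 153 164 175 183 173 169 140 116 118 131 147 103  76 215 247 241 240]
col330 [238 239 238 241 238 236 237 239 239 241 235 231 232 232 232 232 234 232
 231 233 232 230 232 231 232 231 232 228 230 234 230 229 229 228 229 230
 230 232 242 197  78   0   0   5  11  17  10  18  13  13]
col330top [ 61  64  62  63  64  60  78 138 146 142 143 142 144 143 137 110 121 212
 234 228 226 227 227 227 226 227 226 226 225 226 227 225 225 226 226 227
 226 226 226 225 227 227 227 225 227 226 229 228 227 226 227 227 227 228
 228 228 229 227 227 230 230 231 132 210 240 235 234 235 234 236]
```

View pics/w1c.png

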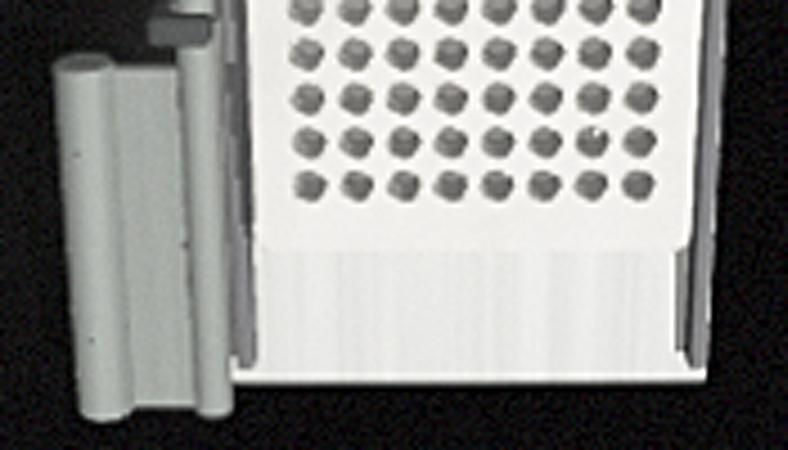

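The crop shows the bar axis running from px (249, 341.5) to (243.7, 263.8). The plate's rear edge is at row 305 (cols 283–377), and the deck's rear right corner is at (382, 334.5).

Run:
```python
from h import *
d=np.load("w1.npy",allow_pickle=True).item()
L=cast(d,[[249,341.5],[243.7,263.8]],20); Pl=cast(d,[[283.2,304.9],[377.2,304.9],[330,304.9],[330,157.3]],26)
D=cast(d,[[382,334.5],[275,335]],12); S=cast(d,[[330,110.5]],24)
print("bar",L.round(1),"plate",Pl.round(1),"deck",D.round(1),"stop",S.round(1),sep="\n")
# two-view height: wrist vs top for plate rear corner and bar rear end
t=snap("top")
def tri(a,b):
    (ca,ra),(cb,rb)=[(x[0]["T"][:3,3],cast(x[0],[x[1]],0)[0]) for x in(a,b)]
    ra=(ra-ca)/np.linalg.norm(ra-ca);rb=(rb-cb)/np.linalg.norm(rb-cb)
    u=np.linalg.lstsq(np.c_[ra,-rb],cb-ca,rcond=None)[0];return ((ca+u[0]*ra+cb+u[1]*rb)/2).round(1)
print("tri bar rear outer corner",tri((d,[243,342]),(t,[338.8,263])),"deck rear right",tri((d,[382,334.5]),(t,[340.6,222.3])))
v=L[1]-L[0];print("yaw",-np.arctan2(v[0],v[1]),np.linalg.norm(v));v=Pl[3]-Pl[2];print(-np.arctan2(v[0],v[1]),np.linalg.norm(v))
v=Pl[1]-Pl[0];print(np.arctan2(v[1],v[0]))
```

```text
bar
[[ 414.8 -143.4   20. ]
 [ 419.2  -66.5   20. ]]
plate
[[ 450.8 -104.6   26. ]
 [ 533.1 -109.6   26. ]
 [ 491.7 -107.1   26. ]
 [ 498.3   19.8   26. ]]
deck
[[ 539.3 -148.2   12. ]
 [ 438.3 -142.6   12. ]]
stop
[[500.2  54.8  24. ]]
tri bar rear outer corner [ 408.5 -143.1   20.1] deck rear right [ 539.1 -149.3   10.2]
yaw -0.056914548364025694 76.95975881855585
-0.0514612178507016 126.98661261129214
-0.06022328604781166
```

Nest origin is about (496, -34.3) with yaw -0.057, and the plate is about 34 mm short of home. Next I'll hover at nest (-39, -93) with the fingers set to about 62 mm.

send_rows:
  rows:
    - [[-2,-0.6,2.5,0,0,0],[-5,-1.4,5.5,0,0,0],[-8,-2.4,8.5,0,0,0],[-9.9,-2.9,11.5,0,0,-0.004],[-9.9,-2.9,13.4,0,0,-0.004],[-9.9,-2.9,13.4,0,0,-0.004],[-9.9,-2.9,13.4,0,0,-0.004],[-9.9,-2.9,13.4,0,0,-0.004]]
  grip: 70

```text
clock: 2.8
eef_pos: [453.6, -123.7, 117.1]
tool_rot: [3.139, -0.0, 1.518]
force: [-0.0, -0.1, 0.0]
width: 62.2
gripper_force: 0.0
```

Run:
```python
from h import *
delta([451.8,-125,100],1.514)
d=snap("wrist");cv2.imwrite("pics/w2.png",d["pixels"][:,:,::-1])
```

```text
t 2.8 pos [ 453.6 -123.7  117.1] [ 3.139 -0.     1.518] F [-0.  -0.1  0. ] w 62.2 -> [-0.14 -0.18  1.71] [ 0.002 -0.     0.004]
```

View pics/w2.png

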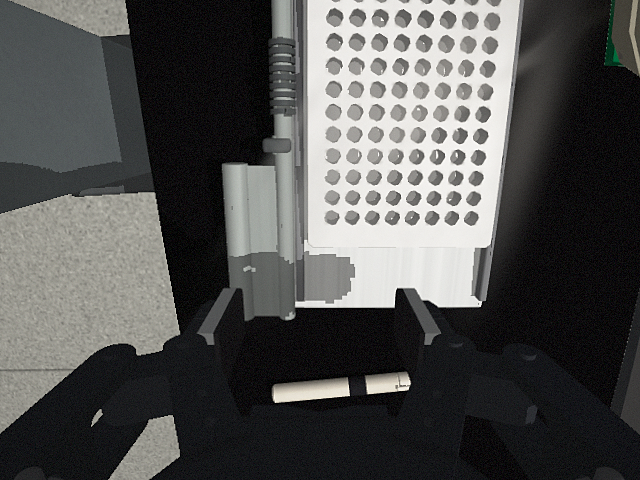

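The fingertip pads end near (205–243, 289–340) and (396–438, 289–340). The bar is at cols 224–248 and the plate's rear edge at row 246. I'll check the tip geometry by projection.

Run:
```python
from h import *
d=snap("wrist");Mi=np.array(d["mount"]);T0=d["T"]@np.linalg.inv(Mi)
for z in(60,66,73):
  for y in(-31,-38,-45): print(z,y,[proj(d,(T0@[x,y,z,1])[:3])[0].round(0).tolist() for x in(11,-11)])
L=cast(d,[[236,166],[247,300]],20);P=cast(d,[[310,246.5],[492,246.5]],26)
t=np.array([496,-34.3]);y=-.057;Rn=np.array([[np.cos(y),np.sin(y)],[-np.sin(y),np.cos(y)]])
for q in(L,P): print(((q[:,:2]-t)@Rn.T).round(1))
print("tcp nest",((T0[:2,3]-t)@Rn.T).round(1))
```

```text
60 -31 [[239.0, 290.0], [243.0, 340.0]]
60 -38 [[221.0, 290.0], [225.0, 340.0]]
60 -45 [[203.0, 290.0], [208.0, 340.0]]
66 -31 [[242.0, 283.0], [245.0, 332.0]]
66 -38 [[225.0, 283.0], [229.0, 332.0]]
66 -45 [[207.0, 283.0], [212.0, 332.0]]
73 -31 [[245.0, 277.0], [248.0, 324.0]]
73 -38 [[229.0, 277.0], [232.0, 323.0]]
73 -45 [[212.0, 277.0], [217.0, 323.0]]
[[ -74.7  -37.7]
 [ -73.  -103.5]]
[[-41.4 -73.5]
 [ 43.1 -73.2]]
tcp nest [-37.2 -91.8]
```

The tips stand about 60.5 mm ahead of the TCP and are about 5 mm thick. I'll shift -4.3 mm along tool y and descend until they touch.

send_rows:
  rows:
    - [[0,-0.43,0.8,0,0,0.003],[0,-0.43,1.6,0,0,0.003],[0,-0.43,2.4,0,0,0.003],[0,-0.43,2.8,0,0,0.003],[0,-0.43,3.1,0,0,0.003],[0,-0.43,3.3,0,0,0.003],[0,-0.43,3.3,0,0,0.003]]

```text
clock: 3.6
eef_pos: [447.6, -124.4, 83.0]
tool_rot: [-3.14, -0.001, 1.512]
force: [-1.8, 1.0, 13.8]
width: 62.1
gripper_force: 6.7
```

send_rows:
  rows:
    - [[0,0,0,0,0,0],[0,0,0,0,0,0]]

```text
clock: 3.8
eef_pos: [447.6, -124.4, 83.1]
tool_rot: [-3.141, -0.001, 1.512]
force: [-2.3, 0.6, 11.9]
width: 61.8
gripper_force: 5.9
```

Run:
```python
from h import *
delta([447.6,-124.4,80],1.514)
d=snap("wrist");cv2.imwrite("pics/w3.png",d["pixels"][:,:,::-1])
s=ctrl.read_state();print(s["torque"],s["force"])
```

```text
t 3.8 pos [ 447.6 -124.4   83.1] [-3.141e+00 -1.000e-03  1.512e+00] F [-2.3  0.6 11.9] w 61.8 -> [-0.   -0.    0.31] [-0.001 -0.001 -0.002]
[ 0.06425203  0.75166576 -0.02251226] [-2.6632599   0.98812357 11.55861386]
```

View pics/w3.png

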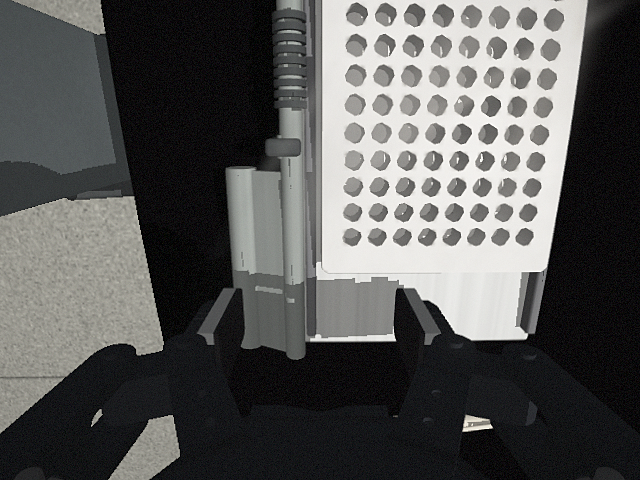

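The bar's front end is at (226–253, 167), the plate's rear edge at row 271, and both tips are near row 289. I'll estimate the bar height from the projected end point.

Run:
```python
from h import *
d=snap("wrist");t=np.array([496,-34.3]);y=-.057;Rn=np.array([[np.cos(y),-np.sin(y)],[np.sin(y),np.cos(y)]])
W=lambda x,y,z:np.r_[Rn@[x,y]+t,z]
for zt in(26,22,18): print(zt,[proj(d,W(x,-36,zt-6))[0].round(1).tolist() for x in(-81,-69)],proj(d,W(-75,-36,zt))[0].round(1))
print("plate rear",proj(d,W(0,-73.2,26)).round(1))
g=cv2.cvtColor(d["pixels"],cv2.COLOR_RGB2GRAY);print(g[200,215:265]);print([g[r,235:245].mean().round() for r in range(160,176)])
s=snap("side");print("foot side proj",[proj(s,W(-13,62,z)).round(1).tolist() for z in(22,36)])
c=s["pixels"][225:275,285:350,::-1];cv2.imwrite("pics/s3.png",cv2.resize(c,None,fx=9,fy=9,interpolation=cv2.INTER_CUBIC))
```

```text
26 [[214.5, 169.3], [247.7, 169.1]] [227.1 171. ]
22 [[217.4, 168.1], [249.7, 167.9]] [229.8 169.8]
18 [[220.2, 167.0], [251.6, 166.8]] [232.3 168.6]
plate rear [[436.3 272.1]]
[  7  10   5   4   0   0  12  22  16  11   2   7  58  93 103 111 122 133
 141 148 151 153 156 162 163 166 168 164 165 164 165 167 171 174 173 169
 164 153 136 136 139 137 139 139 137 139 136 138 138 137]
[np.float64(13.0), np.float64(9.0), np.float64(14.0), np.float64(12.0), np.float64(11.0), np.float64(2.0), np.float64(75.0), np.float64(78.0), np.float64(70.0), np.float64(152.0), np.float64(167.0), np.float64(166.0), np.float64(164.0), np.float64(166.0), np.float64(165.0), np.float64(158.0)]
foot side proj [[[319.2, 237.3]], [[319.2, 233.1]]]
```

View pics/s3.png

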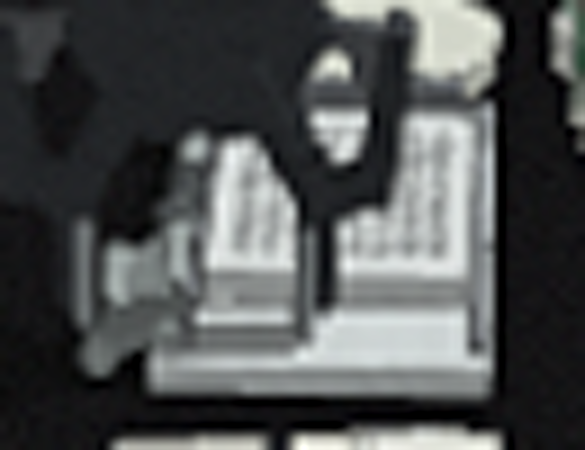

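The side view shows the bar pressed well down (web slanting to px (95, 360)), and 11.6 N fits full travel. The plate is still about 34 mm short. Now I'll push along tool +x.

send_rows:
  rows:
    - [[0.4,0,0,0,0,0],[0.8,0,0,0,0,0],[1.2,0,0,0,0,0],[1.6,0,0,0,0,0],[2.0,0,0,0,0,0],[2.4,0,0,0,0,0],[2.8,0,0,0,0,0],[3.2,0,0,0,0,0],[3.5,0,0,0,0,0],[3.8,0,0,0,0,0]]

```text
clock: 4.95
eef_pos: [448.7, -89.1, 82.8]
tool_rot: [-3.14, 0.004, 1.51]
force: [-4.2, -6.7, 9.5]
width: 62.3
gripper_force: 4.9
```

Run:
```python
from h import *
delta([447.6,-124.4,83],1.514)
d=snap("wrist");cv2.imwrite("pics/w4.png",d["pixels"][:,:,::-1])
t=np.array([496,-34.3]);y=-.057;Rn=np.array([[np.cos(y),-np.sin(y)],[np.sin(y),np.cos(y)]])
W=lambda x,y,z:np.r_[Rn@[x,y]+t,z]
print("stop",proj(d,W(10,89,24)),"rear home",proj(d,W(10,-39,26)))
```

```text
t 4.95 pos [448.7 -89.1  82.8] [-3.14   0.004  1.51 ] F [-4.2 -6.7  9.5] w 62.3 -> [-3.53  0.11 -0.  ] [-0.002  0.004 -0.004]
stop [[ 499.19382025 -127.32157585]] rear home [[465.53883128 273.95833335]]
```

View pics/w4.png

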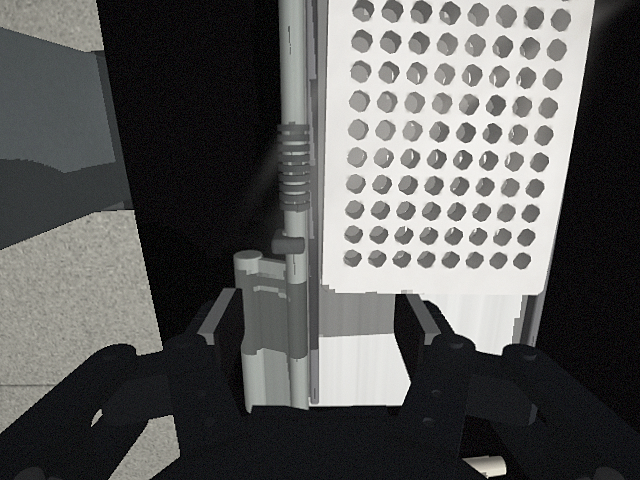

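The plate is in contact with the right tip (rear edge at row 293). Home is predicted at row 274, so about 6 mm remain.

send_rows:
  rows:
    - [[0.1,0,0,0,0,0],[0.2,0,0,0,0,0],[0.3,0,0,0,0,0],[0.4,0,0,0,0,0],[0.5,0,0,0,0,0],[0.6,0,0,0,0,0],[0.6,0,0,0,0,0]]

```text
clock: 5.7
eef_pos: [448.8, -82.9, 82.7]
tool_rot: [-3.139, 0.003, 1.511]
force: [-4.8, -4.9, 8.5]
width: 62.0
gripper_force: 4.6
```

```bash
cat > c.py <<'E'
from h import *
delta([448.7,-89.1,83],1.514)
d=snap("wrist")
t=np.array([496,-34.3]);y=-.057;Rn=np.array([[np.cos(y),-np.sin(y)],[np.sin(y),np.cos(y)]])
W=lambda x,y,z:np.r_[Rn@[x,y]+t,z]
g=cv2.cvtColor(d["pixels"],cv2.COLOR_RGB2GRAY)
print("rear home px",proj(d,W(-25,-39,26)).round(1));print(g[255:310,360])
for r in(270,280,290,300): print(r,((cast(d,[[360,r]],26)[0,:2]-t)@Rn).round(1))
E
python3 c.py
```

```text
t 5.7 pos [448.8 -82.9  82.7] [-3.139e+00  3.000e-03  1.511e+00] F [-4.8 -4.9  8.5] w 62.0 -> [-0.62  0.03 -0.03] [-0.002  0.003 -0.003]
rear home px [[371.8 290.1]]
[ 83  84  95  92  96 136 207 240 243 236 237 236 235 236 236 234 236 235
 235 235 235 235 234 236 235 235 237 235 236 235 235 235 236 236 237 236
 239 237 147 132 133 136 136 138 132 137 137 137 136 133 132 136 132 134
 132]
270 [-29.7 -30.9]
280 [-29.5 -34.9]
290 [-29.4 -39. ]
300 [-29.3 -43.1]
```

send_rows:
  rows:
    - [[0.1,0,0,0,0,0],[0.2,0,0,0,0,0],[0.3,0,0,0,0,0],[0.3,0,0,0,0,0]]

```text
clock: 6.15
eef_pos: [448.9, -81.2, 82.7]
tool_rot: [-3.14, 0.005, 1.509]
force: [-5.1, -8.0, 7.3]
width: 61.7
gripper_force: 6.5
```

```bash
python3 c.py
```

```text
t 6.15 pos [448.9 -81.2  82.7] [-3.14   0.005  1.509] F [-5.1 -8.   7.3] w 61.7 -> [-0.79  0.02 -0.02] [-0.002  0.005 -0.005]
rear home px [[371.4 294. ]]
[ 76  83  94  93  91  97 178 242 243 238 236 235 235 234 235 236 235 235
 235 237 236 234 235 236 236 235 236 236 236 237 236 233 236 236 236 236
 240 234 124 134 133 136 132 136 135 133 134 131 132 130 135 134 135 135
 135]
270 [-29.6 -29.3]
280 [-29.4 -33.3]
290 [-29.3 -37.3]
300 [-29.2 -41.5]
```

send_rows:
  rows:
    - [[0.15,0,0,0,0,0],[0.3,0,0,0,0,0],[0.3,0,0,0,0,0],[0.3,0,0,0,0,0]]

```text
clock: 6.6
eef_pos: [449.0, -80.6, 82.9]
tool_rot: [-3.14, 0.008, 1.505]
force: [-5.7, -15.1, 8.1]
width: 62.2
gripper_force: 9.2
```

```bash
python3 c.py | head -1
```

```text
t 6.6 pos [449.  -80.6  82.9] [-3.14   0.008  1.505] F [ -5.7 -15.1   8.1] w 62.2 -> [-0.85  0.02 -0.  ] [-0.001  0.008 -0.009]
```

Force rises to 15 N with almost no further motion, so the plate is on the stop. I'll back off along the bar, then lift.

send_rows:
  rows:
    - [[-0.4,0,0,0,0,0],[-0.8,0,0,0,0,0],[-1.2,0,0,0,0,0],[-1.4,0,-0.2,0,0,0],[-1.4,0,-0.5,0,0,0],[-1.4,0,-0.9,0,0,0],[-1.4,0,-2,0,0,0],[-1.4,0,-4,0,0,0],[-1.4,0,-7,0,0,0],[-1.4,0,-10,0,0,0]]

```text
clock: 7.65
eef_pos: [450.1, -88.8, 183.2]
tool_rot: [-3.14, 0.001, 1.512]
force: [1.4, -0.9, 0.1]
width: 62.0
gripper_force: 0.0
```

send_rows:
  rows:
    - [[1,0.5,-2,0,0,0],[3,1.5,-4,0,0,0],[5,3,-7,0,0,0],[6,3.5,-7,0,0,0],[6,3.5,-7,0,0,0],[6,3.5,-7,0,0,0]]

```text
clock: 8.25
eef_pos: [487.8, -31.0, 251.8]
tool_rot: [-3.139, 0.001, 1.513]
force: [0.0, -1.0, 0.1]
width: 62.1
gripper_force: 0.0
```

Run:
```python
from h import *
delta([487,-30,250],1.514)
d=snap("wrist");cv2.imwrite("pics/w5.png",d["pixels"][:,:,::-1])
```

```text
t 8.25 pos [487.8 -31.  251.8] [-3.139e+00  1.000e-03  1.513e+00] F [ 0.  -1.   0.1] w 62.1 -> [ 0.1  -0.09  0.19] [-0.002  0.001 -0.001]
```

View pics/w5.png

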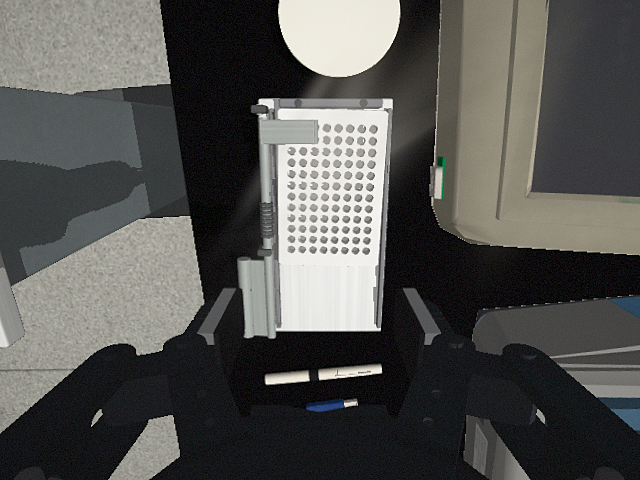

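The plate is against the stop (front edge at row ~108), the foot lies on it at (262–318, 120–144), and the bar is back up. The bystanders are undisturbed, so I'm handing in.

```bash
python3 -c "
from cell import ctrl
print(ctrl.finish_job())"
```

```text
the job is handed in; nothing more can be done
None
```

The plate is home against the end stop with the clip closed on it, the arm is clear, and the job is handed in; no verdict was returned, so this rests on the final wrist picture and the force readings.

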